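Clip the cylinder key onto its anchor staple

TASK

Clip the loose steel cylinder key to the anchor staple on the bench: with the key flat, push its snap-hook gate gently against one upright leg of the staple so that the leg presses the gate open, then draw the key sideways so the leg goes behind the nose into the round end of the hook and the gate snaps shut behind it. Never force it (keep well below 18 N between key and staple); leave the key let go, lying flat with the leg in the round end, and do not disturb the things around.

Things in the scene. Friction and masses are not known exactly. Their poses are not given: they have to be found in the camera images.
- key: Loose all-steel cylinder key, 0.25 kg, 143 x 92 x 12 mm, lying flat, whose bow is a closed snap hook. Origin: underside of the shank at its grip point; +x along the shank to the gate side, +y to the hook's round end, z up. Shank: bar 14 mm wide (y), 12 high, x=-46 to +30 mm, round socket end (30 mm across) at x=-56. Grip the shank across y.
- back (a point): Middle of the hook's straight back: 12 mm bar along y at key x=36 mm (inner face x=42), y=-38 to +24, z=6. The shank meets it here. At +y the loop turns through the round end (10 mm bar, inner face about y=32) to the nose, at -y to the gate's pivot.
- nose (a point): Nose of the hook, key frame x=64, y=16.5, z=6 mm: centre of the rounded end of a 10 mm bar that comes from the round end, bent slightly inward, so its tip is at y=11.5, its inner side at x=59 and outer side at x=69. A leg sliding along the pressed gate towards +y bumps on it at key y about 6.5.
- pivot (a point): Pivot of the gate, key frame x=65.5, y=-33, z=6 mm. The gate is a 7 mm bar from here along +y to its tip at y=10.5; it closes the +x side of the loop between pivot and nose.
- entry (a point): About where a leg's axis is with the gate pushed fully open beside the nose tip: key frame x=53.5, y=3, z=6 mm. Reach it by moving the key along its own +x onto the leg (leg at key y 0 to 5) until the gate's rigid end stop is felt. To pass the nose the leg must be at x under 54. From here move the key along its -y, pushing lightly: the leg goes behind the nose and the gate shuts at key y about 16.
- seat (a point): Where a leg's axis lies when drawn fully into the round end (the bar stops it there): key frame x=51, y=26.5, z=6 mm. In the round end it has play in x, about 47 to 56.
- gate (a joint): Angle of the sprung gate of the key, rad: 0 shut, grows as it swings inward, end stop at 0.52 (fully open). A leg pressing near its tip needs about 3 N to start it and 6 to 7 N to hold it fully open; beyond that the stop is rigid. It swings shut when free.
- anchor: Anchor staple on the bench: an upside-down U of 10 mm round steel bar, 50 mm high, legs 56 mm apart along y, in a flat foot plate (40 x 110 x 1 mm) with two oversize holes. Origin: middle of the foot plate, z up. The plate is measured, the staple is not: it is jammed in its holes up to 5 mm off along x and 8 mm along y, unturned, and stays there. Both loops are closed: the gate is the only way on.
- leg_left (a point): Middle of the 29 mm hole of the +y leg (robot's left), y=+28 mm in the anchor frame, 6 mm above the bench. The 10 mm leg itself stands up to 5 mm (x) and 8 mm (y) off it, so it must be felt or seen. The key fits on either leg, from outside the staple, with the key's +x pointing to the other leg.
- leg_right (a point): Middle of the hole of the -y leg, y=-28 mm in the anchor frame, 6 mm above the bench; its leg is off it by the same amount and to the same sides as the other one.
- spray_can: Bystander: red and white spray can standing on the bench, 58 mm across, 192 mm high; origin at its underside.
- torch_light: Bystander: black pocket lamp lying on the bench, 104 mm long along y, 31 mm thick.
- paint_marker: Bystander: paint marker lying on the bench, 131 mm long along y, 16 mm thick.
Mind the look-alikes: they are no part of the job. There is more than one size of the anchor; the one meant has the size given above.

How it is judged:
By the outcome, as a careful person would: the job done as asked, in the order asked, and still so for the second after the job is handed in, with the robot touching nothing.
It also fails if it takes over 72 s, if anything falls off the work surface, if the arm or the gripper's body presses on something with over 40 N, if the wrist force passes 120 N, or if a joint passes its speed limit or range.

ROBOT

A 7-joint arm with a two-finger parallel gripper is mounted at the origin on the work surface; the furniture and walls round the work are solid. World frame = base frame: x ahead of the robot, y to its left, z up, the work surface at z = 0. Lengths are in m, angles in rad, forces in N, time in s.
With the tool pointing down it reaches from about 0.425 to 0.875 m from the base axis. Payload 4.7 kg.
Tool frame: the origin (TCP) lies midway between the tips of the shut fingers; the grasp point (between the pads) lies ctrl.grasp_offset behind it (ctrl.grasp_offset is the distance from the TCP to the grasp point, in m); z points along the fingers, y is the line along which they close (so a half turn about z gives the same grasp; the last joint's range is limited). The gripper opens to 87 mm and grips with 3 to 60 N. Pads are 19 mm wide; open, the fingers measure 117 mm over their backs; the gripper's body (75 mm by 190 mm) begins 51 mm behind the grasp point.
Start: joints at [-1.296, 0.321, -0.07, 1.45, 0.023, 1.371, -0.057], TCP at [0.168, 0.628, 0.185] pointing down, gripper open.
Joint ranges: [-2.86, 2.86], [-0.3, 2.09], [-1.38, 1.24], [0.06, 2.45], [-1.56, 4.7], [0.09, 2.05], [-2.69, 2.69]. Speed limits (rad/s): [2.57, 2.57, 3.14, 3.14, 3.14, 3.14, 3.14].

INTERFACE

Orientations are given as a rotation vector (axis times angle).
In Python, from bench import ctrl gives the robot as it stands. The module is installed in compiled form; this text tells all that it offers.
- The arm moves only by the tool jog_arm, never from a script. Its argument "moves" is one flat list of numbers, 7 for each row, row after row: the shift along the tool's x, y, z in units of 30 cm (1.0 is 30 cm), then the turn, a rotation vector about the tool's x, y, z in units of 60 degrees (1.0 is 60 degrees), then the gripper's target within -1 to 1 (fully open at 1, half-way at 0, shut at -1). In form: [x, y, z, wx, wy, wz, fingers, x, y, z, wx, wy, wz, fingers, ...]. A call has exactly 8 rows; each row is the pose to reach, as a shift and turn from the pose commanded when the call began, along the tool's axes at that moment; what a row does not reach only later rows make up. A row lasts 1/8 s, in which the tool goes at most 62.5 mm and 10.7 degrees, less where a joint would pass 70% of its speed; a pose out of reach is approached as far as the arm can. A call with a number of a shift or a turn outside -1 to 1 is refused whole. A call with a gripper value outside its range is refused whole. The fingers move at their own pace and stop on an object; "newtons" is the grip in N (left out, the last holds). Time passes only in rows, so rows that repeat a pose let the fingers close, or fill a call up. It gives the time, the measured TCP pose, the force, the opening and the grip force at its end, in the units of the state.
- ctrl.get_state(): the state, without advancing time (a new reading comes with each control period).
- ctrl.get_image(name): name is "scene" or "top"; returns a dict with "pixels" (480x640x3 uint8, red, green, blue), "fx", "fy", "cx", "cy" (pixels), "xyz" and "rotation" of the camera in the world. Camera axes: x right, y up, looking along -z (the intrinsics and any distortion apply to the point x, -y, -z); pixel columns grow to the right and rows downward; lengths in m; the calibration is good to about 2 mm. A picture is of the moment at which its call begins. There is no depth.
- ctrl.close_job(): hands the job in; it is judged then, once.
The state is a dict: "time": time; "joint_positions": joint angles; "qd": joint speeds; "joint_torque": joint torques, N m; "position": TCP position; "tool_rot": TCP orientation; "ft_force": force on the tool from outside, world axes, zero at the start; "torque": the same for the moment, N m; "grip_width": opening from 0.0 (shut) to 1.0 (fully open); "grip_force": force on a finger pad.
Only numpy, scipy, OpenCV 4.12 (cv2) and the standard library are available. Lean on these libraries where they do the work, as an engineer would, in place of code of your own. Each camera call takes 0.05 s, during which the arm holds its last target. There are 200 camera calls.

## Working session

There is one attempt and no reset: what is moved stays moved. The work goes in short steps, Python scripts to look and compute and a tool call to move; the robot and the scene stay as the last step left them, time stands still between calls to the robot, and variables do not carry over. Pictures are saved under pics/ and viewed, at most 10 in all, crops included, and the job is handed in when it is done.

Besides the shell and the picture viewer there is one more tool, called after "Emit:" in YAML: its name, and indented under it one key for each argument. jog_arm: Moves the arm, as the interface text tells. Its arguments: {"type":"object","properties":{"moves":{"type":"array"},"newtons":{"type":"number"}},"required":["moves"]}

```bash
mkdir -p pics; cat > h.py <<'E'
import numpy as np, cv2
from bench import ctrl
from scipy.spatial.transform import Rotation as R
def ray(im,u,v):
    d=np.array([(u-im["cx"])/im["fx"],-(v-im["cy"])/im["fy"],-1.])
    return np.array(im["xyz"]),rot(im)@d
def rot(im):
    r=np.array(im["rotation"]); return r if r.shape==(3,3) else R.from_rotvec(r).as_matrix()
def onz(im,u,v,z):
    o,d=ray(im,u,v); return o+d*(z-o[2])/d[2]
def proj(im,p):
    q=rot(im).T@(np.array(p)-np.array(im["xyz"])); return np.array([im["cx"]+im["fx"]*q[0]/-q[2], im["cy"]-im["fy"]*q[1]/-q[2]])
def tri(a,b):
    (o1,d1),(o2,d2)=a,b
    d1=d1/np.linalg.norm(d1);d2=d2/np.linalg.norm(d2)
    s=np.linalg.lstsq(np.c_[d1,-d2],o2-o1,rcond=None)[0]
    p,q=o1+s[0]*d1,o2+s[1]*d2; return (p+q)/2,np.linalg.norm(p-q)
E
python3 - <<'E'
from h import *
import pickle
for n in("scene","top"):
    im=ctrl.get_image(n); cv2.imwrite(f"pics/{n}0.png",im["pixels"][:,:,::-1]); print(n,{k:v for k,v in im.items() if k!="pixels"})
    pickle.dump(im,open(n+"0.pkl","wb"))
print(ctrl.get_state(), ctrl.grasp_offset)
E
```

```text
scene {'fx': 523.3540462232748, 'fy': 523.3540462232748, 'cx': 315.65296159060796, 'cy': 235.73821113868442, 'xyz': array([-0.4397009 ,  0.45266921,  0.6773511 ]), 'rotation': array([ 0.58661192, -1.00096053, -1.85967501])}
top {'fx': 443.00443774159675, 'fy': 443.00443774159675, 'cx': 319.81085740036747, 'cy': 240.72337718249858, 'xyz': array([0.26397677, 0.01845059, 0.87129417]), 'rotation': array([ 0.11137622, -0.11010511, -1.55935302])}
{'time': 0.1, 'joint_positions': array([-1.29586074,  0.32172021, -0.07006558,  1.45153688,  0.02260515,
        1.37077153, -0.05688736]), 'qd': array([-0.00149482, -0.00110568,  0.00049707, -0.00555355,  0.00045047,
       -0.00173628, -0.00084977]), 'joint_torque': array([-4.72512602e-04, -4.92570448e+01, -4.05850746e-01, -3.13400817e+01,
       -6.42899587e-02,  3.95216479e-02,  5.73187049e-05]), 'position': array([0.16755158, 0.62747677, 0.18449747]), 'tool_rot': array([-4.08508501e-01, -3.11480512e+00,  2.58518167e-03]), 'ft_force': array([ 0.15938244, -0.14187589, -0.00605475]), 'torque': array([-0.02113317, -0.01927902,  0.00047642]), 'grip_force': 0.0, 'grip_width': 0.9975900056555973} 0.0187
```

View pics/scene0.png

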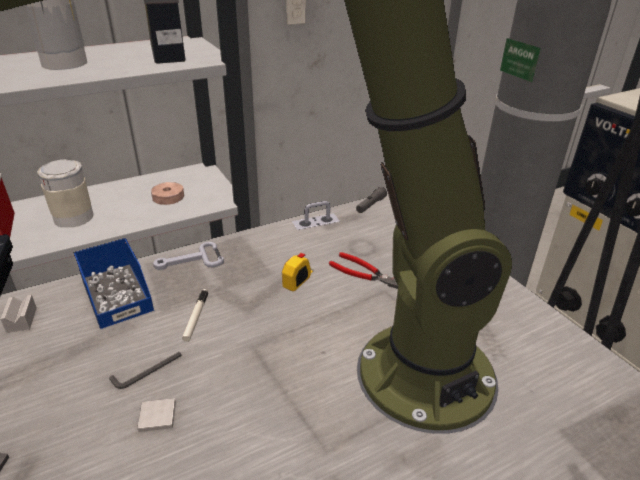

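View pics/top0.png

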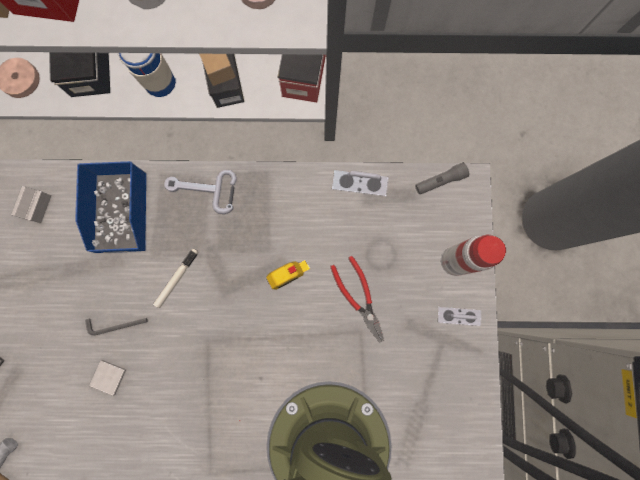

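The scene view shows the key at (190,257) and the staple at (317,215). The top view shows the key with its shank at (195,187) and hook at (225,192). The large staple is at (360,183), and the smaller look-alike is at (459,316).

```bash
python3 - <<'E'
from h import *
import pickle
T=pickle.load(open("top0.pkl","rb"));S=pickle.load(open("scene0.pkl","rb"))
def crop(im,x,y,w,h,k): return cv2.resize(im["pixels"][y:y+h,x:x+w,::-1],None,fx=k,fy=k,interpolation=cv2.INTER_CUBIC)
a=crop(T,155,155,80,70,5);b=crop(T,325,160,80,70,5)
c=crop(S,145,225,80,50,5);d=crop(S,280,190,80,50,5)
o=np.vstack([np.hstack([a,b]),np.hstack([c,d])]); cv2.imwrite("pics/crop0.png",o)
for p in [(332,171),(388,173),(388,195),(333,193)]: print(onz(T,*p,0.001))
for p in [(439,307),(481,310)]: print(onz(T,*p,0.001))
E
```

```text
[ 0.53081364 -0.0038119   0.001     ]
[ 0.52759586 -0.11741067  0.001     ]
[ 0.48184742 -0.11681475  0.001     ]
[ 0.48502842 -0.00604491  0.001     ]
[ 0.2596058 -0.2129874  0.001    ]
[ 0.25454878 -0.29433309  0.001     ]
```

View pics/crop0.png

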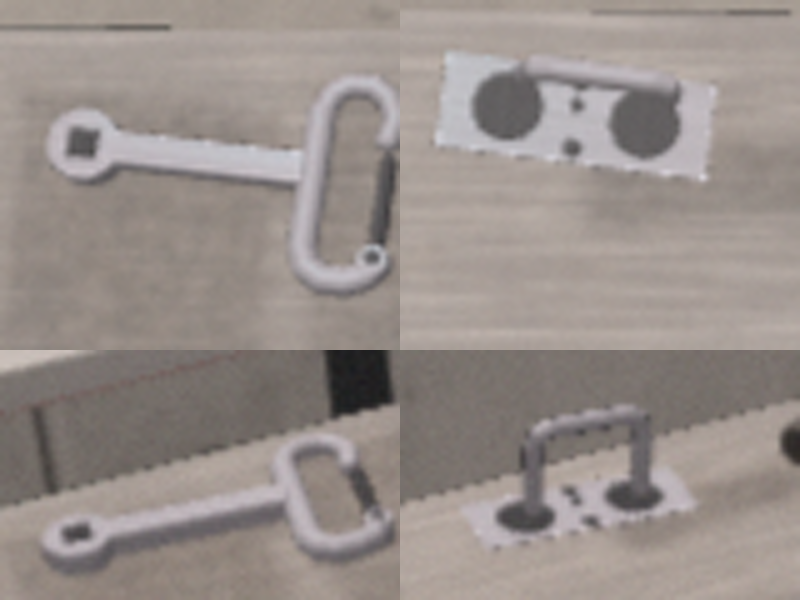

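The crop shows these features, in original image pixels:
- **Key, top view:** socket (171.4,183.6), pivot (229.2,206.4), round end up, gate to the right.
- **Plate corners:** (334,170.4), (388.4,177.6), (386.4,196), (332.4,188.6).
- **Staple bar:** from (350,173.4) to (380,177.6).

The left leg is the one facing the gate.

```bash
python3 - <<'E'
from h import *
import pickle
T=pickle.load(open("top0.pkl","rb"));S=pickle.load(open("scene0.pkl","rb"))
P=np.array([onz(T,*p,0.001) for p in [(334,170.4),(388.4,177.6),(386.4,196),(332.4,188.6)]])
print("plate",P[:,:2],P.mean(0)); e=(P[0]-P[1]+P[3]-P[2]); print("len",np.linalg.norm(e)/2,"yaw of +y axis",np.degrees(np.arctan2(-e[0],e[1])))
SP=np.array([onz(S,*p,0.001) for p in [(280+(462-400)/5,190+(510-350)/5),(280+(660-400)/5,190+(466-350)/5),(280+(697-400)/5,190+(505-350)/5),(280+(488-400)/5,190+(547-350)/5)]])
print("scene plate",SP[:,:2],SP.mean(0))
# holes
for p in [(507,104),(644,123)]: print("hole top",onz(T,325+(p[0]-400)/5,160+p[1]/5,.001))
for p in [(526,517),(634,495)]: print("hole scene",onz(S,280+(p[0]-400)/5,190+(p[1]-350)/5,.001))
# top bar ends (outer)
for t,s in [((523,66),(533,425)),((675,88),(642,414))]:
    print("bar", onz(T,325+(t[0]-400)/5,160+t[1]/5,.045), tri(ray(T,325+(t[0]-400)/5,160+t[1]/5),ray(S,280+(s[0]-400)/5,190+(s[1]-350)/5)))
# key
f=lambda x,y:(155+x/5,155+y/5); g=lambda x,y:(145+x/5,225+(y-350)/5)
for n,t,s in [("sock",(82,143),(76,533)),("pivot",(371,257),(378,515))]:
    print(n,onz(T,*f(*t),.012),onz(S,*g(*s),.012),tri(ray(T,*f(*t)),ray(S,*g(*s))))
for n,t in [("shank far",(302,167)),("shank near",(118,148))]: print(n,onz(T,*f(*t),.012))
s=onz(T,*f(82,143),.012)[:2];p=onz(T,*f(371,257),.012)[:2]
d=p-s; print("dist",np.linalg.norm(d),"exp",np.hypot(121.5,33)); yaw=np.arctan2(d[1],d[0])-np.arctan2(-33,121.5)
c,sn=np.cos(yaw),np.sin(yaw); o=s+np.array([c,sn])*.056
print("key yaw",np.degrees(yaw),"origin",o)
for q in [(-56,0),(65.5,-33),(64,16.5),(36,0),(51,37)]:
    w=o+np.array([c*q[0]-sn*q[1],sn*q[0]+c*q[1]])/1000; print(q,w,((proj(T,[*w,.012])-[155,155])*5).round(1))
E
```

```text
plate [[ 0.53210686 -0.00786587]
 [ 0.51798272 -0.11809539]
 [ 0.47975588 -0.11356713]
 [ 0.49412595 -0.0047937 ]] [ 0.50599285 -0.06108052  0.001     ]
len 0.11042442436443489 yaw of +y axis -7.413040695046913
scene plate [[ 0.52573448 -0.00532649]
 [ 0.51812393 -0.1107515 ]
 [ 0.47837679 -0.10893015]
 [ 0.49079064 -0.0020414 ]] [ 0.50325646 -0.05676238  0.001     ]
hole top [ 0.51057905 -0.03304142  0.001     ]
hole top [ 0.50314595 -0.08840476  0.001     ]
hole scene [ 0.50618312 -0.03002514  0.001     ]
hole scene [ 0.50018801 -0.08607225  0.001     ]
bar [ 0.51323653 -0.03659707  0.045     ] (array([ 0.51244406, -0.03663584,  0.04723766]), np.float64(0.000440923726705667))
bar [ 0.50500233 -0.0950412   0.045     ] (array([ 0.50688189, -0.09453614,  0.04083407]), np.float64(0.002529805570215715))
sock [0.49871197 0.31687497 0.012     ] [0.49532127 0.31942879 0.012     ] (array([0.49985546, 0.31844896, 0.00851641]), np.float64(0.0007554133039838386))
pivot [0.45323987 0.19977211 0.012     ] [0.4497983  0.20176918 0.012     ] (array([0.45397914, 0.20051337, 0.00882467]), np.float64(0.00015678625048188254))
shank far [0.48962657 0.22864263 0.012     ]
shank near [0.49678314 0.30239421 0.012     ]
dist 0.1256216216029291 exp 125.90174740645978
key yaw -96.02639272997224 origin [0.49283272 0.26118445]
(-56, 0) [0.49871197 0.31687497] [ 82. 143.]
(65.5, -33) [0.45313847 0.19951098] [371.6 257.3]
(64, 16.5) [0.50252239 0.19580585] [385.5 136.3]
(36, 0) [0.4890532  0.22538339] [310.1 168.5]
(51, 37) [0.52427393 0.20658179] [360.6  83.3]
```

```bash
cat >> h.py <<'E'
def units(pos,head,st=None):
    """shift/turn units from measured pose to TCP pos, tool y heading (deg, mod 180), pointing down"""
    st=st or ctrl.get_state(); M=R.from_rotvec(st["tool_rot"]); out=[]
    for h in (head,head+180):
        a=np.radians(h); y=np.array([np.cos(a),np.sin(a),0]); z=np.array([0,0,-1.]); x=np.cross(y,z)
        r=(M.inv()*R.from_matrix(np.c_[x,y,z])).as_rotvec(); out.append(r)
    r=min(out,key=np.linalg.norm); s=M.inv().apply(np.array(pos)-st["position"])
    print("shift",(s/.3).round(4),"turn",(r/np.radians(60)).round(4),"deg",np.degrees(r).round(1)); print("axes\n",M.as_matrix().round(3))
E
python3 - <<'E'
from h import *
import pickle
T=pickle.load(open("top0.pkl","rb"));S=pickle.load(open("scene0.pkl","rb"))
for n,t,s in [("low shelf corner",(325,118),(236,213)),("up shelf",(327,50),(224,74))]: print(n,tri(ray(T,*t),ray(S,*s)))
units([.4928,.2612,.10],-6.0)
def crop(im,x,y,w,h,k): return cv2.resize(im["pixels"][y:y+h,x:x+w,::-1],None,fx=k,fy=k,interpolation=cv2.INTER_CUBIC)
cv2.imwrite("pics/crop1.png",np.vstack([crop(T,335,165,50,25,16)[:,:800],crop(S,295,200,50,30,16)[:,:800]])[:600*2][:880])
o=cv2.imread("pics/crop1.png");print(o.shape); cv2.imwrite("pics/crop1.png",cv2.resize(o,None,fx=600/880,fy=600/880))
E
```

```text
low shelf corner (array([ 0.68427676,  0.04375016, -0.05153222]), np.float64(0.07352738885505358))
up shelf (array([0.61717832, 0.0551902 , 0.33111633]), np.float64(0.09561623029014187))
shift [-1.3623 -0.8996  0.2833] turn [-1.2000e-03  1.2000e-03  1.3509e+00] deg [-0.1  0.1 81.1]
axes
 [[-0.966  0.258 -0.   ]
 [ 0.258  0.966 -0.002]
 [-0.    -0.002 -1.   ]]
(880, 800, 3)
```

View pics/crop1.png

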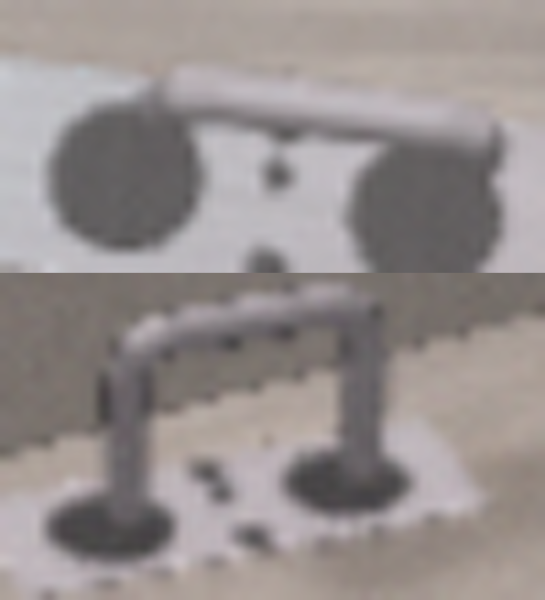

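The top crop shows the bar centreline from (170,88) to (490,130), with its centre at pixel (365.3,175.0). In the scene crop the leg axes are at crop columns 127 and 361, both slightly right of their hole centres (110,527) and (350,481).

```bash
python3 - <<'E'
from h import *
import pickle
T=pickle.load(open("top0.pkl","rb"));S=pickle.load(open("scene0.pkl","rb"))
k=600/55
ct=lambda x,y:(335+x/k,165+y/k); cs=lambda x,y:(295+x/k,200+(y-273)/k)
a,b=onz(T,*ct(170,88),.045),onz(T,*ct(492,130),.045); print(a,b,np.linalg.norm(a-b)); m=(a+b)/2
h=[onz(T,*ct(126,175),.001),onz(T,*ct(425,213),.001)]; print("holes",h)
u=(a-b)/np.linalg.norm(a-b)
print("head",np.degrees(np.arctan2(-u[0],u[1])))
inv=lambda p:((p[0]-295)*k,(p[1]-200)*k+273)
for s in(1,-1):
    l=m+s*.028*u; print("leg",l)
    for z in(0,.02,.04): print("  proj scene",np.round(inv(proj(S,[l[0],l[1],z])),0))
for hh in h: print("hole scene",np.round(inv(proj(S,hh))))
E
```

```text
[ 0.51351786 -0.03849082  0.045     ] [ 0.50635904 -0.09524773  0.045     ] 0.05720659655442669
holes [array([ 0.51007816, -0.03334494,  0.001     ]), array([ 0.50330459, -0.088726  ,  0.001     ])]
head -7.188827391918627
leg [ 0.51344236 -0.03908938  0.045     ]
  proj scene [133. 506.]
  proj scene [133. 430.]
  proj scene [133. 351.]
leg [ 0.50643453 -0.09464917  0.045     ]
  proj scene [367. 462.]
  proj scene [369. 386.]
  proj scene [371. 308.]
hole scene [117. 516.]
hole scene [351. 471.]
```

Emit:
jog_arm:
  moves: [-0.15,-0.1,0,0,0,0.17,1,-0.3,-0.2,0,0,0,0.34,1,-0.45,-0.3,0,0,0,0.51,1,-0.6,-0.4,0,0,0,0.68,1,-0.75,-0.5,0,0,0,0.85,1,-0.88,-0.6,0.05,0,0,1.0,1,-0.96,-0.65,0.1,0,0,1.0,1,-0.96,-0.65,0.1,0,0,1.0,1]
  newtons: 30

```text
time: 1.1
position: [0.3967, 0.3622, 0.1541]
tool_rot: [1.917, 2.488, -0.005]
ft_force: [-0.5, 0.6, -1.1]
grip_width: 1.0
grip_force: 0.0
```

```bash
python3 - <<'E'
from h import *
units([.4928,.2612,.06],-6.0)
E
```

```text
shift [-0.4065  0.2246  0.3141] turn [-0.0015  0.0024  0.3461] deg [-0.1  0.1 20.8]
axes
 [[-0.255  0.967 -0.001]
 [ 0.967  0.255 -0.003]
 [-0.002 -0.002 -1.   ]]
```

Emit:
jog_arm:
  moves: [-0.13,0.07,0.1,0,0,0.12,1,-0.26,0.14,0.2,0,0,0.24,1,-0.35,0.19,0.28,0,0,0.346,1,-0.4065,0.2246,0.3141,0,0.002,0.346,1,-0.4065,0.2246,0.3141,0,0.002,0.346,1,-0.4065,0.2246,0.3141,0,0.002,0.346,1,-0.4065,0.2246,0.3141,0,0.002,0.346,1,-0.4065,0.2246,0.3141,0,0.002,0.346,1]

```text
time: 2.1
position: [0.492, 0.2663, 0.0618]
tool_rot: [-2.326, -2.109, -0.004]
ft_force: [0.1, -0.4, 0.3]
grip_width: 0.998
grip_force: 0.0
```

```bash
python3 - <<'E'
from h import *
units([.4928,.2612,.004],-6.0)
S=ctrl.get_image("scene");T=ctrl.get_image("top")
import pickle; pickle.dump((S,T),open("1.pkl","wb"))
f=lambda im,x,y,w,h,k:cv2.resize(im["pixels"][y:y+h,x:x+w,::-1],None,fx=k,fy=k,interpolation=cv2.INTER_CUBIC)
cv2.imwrite("pics/g1.png",np.vstack([f(T,140,140,130,90,6)[:300*2][:, :780],f(S,130,200,130,90,6)])[:1080:2,::2] if 0 else np.hstack([f(T,140,140,100,140,4),f(S,140,160,100,140,4)]))
print(ctrl.get_state()["ft_force"],ctrl.get_state()["joint_positions"])
E
```

```text
shift [-0.0173  0.0042  0.1928] turn [ 0.0001 -0.003   0.0065] deg [ 0.  -0.2  0.4]
axes
 [[ 0.098  0.995  0.   ]
 [ 0.995 -0.098  0.003]
 [ 0.003  0.    -1.   ]]
[-0.31009702  0.54309034 -0.74775318] [-0.85673496  0.22838727  0.35684153  1.84169939 -0.09203188  1.08573956
 -0.56415015]
```

View pics/g1.png

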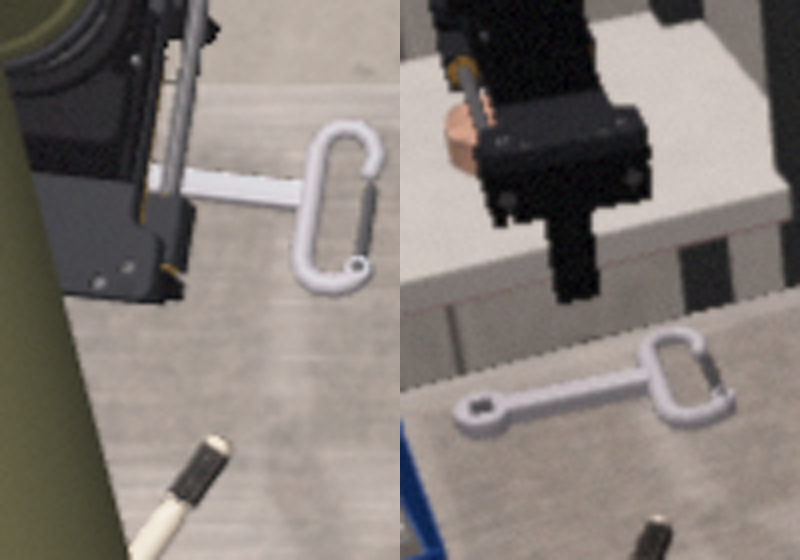

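The key looks untouched in both views, and the gripper is above the shank with its fingers on either side. I'll check whether the arm has settled.

```bash
python3 - <<'E'
from h import *
units([.4928,.2612,.004],-6.0); print(ctrl.get_state()["position"])
E
```

```text
shift [-0.0154  0.0036  0.1919] turn [-0.0001 -0.0025  0.0058] deg [-0.  -0.2  0.3]
axes
 [[ 0.098  0.995  0.   ]
 [ 0.995 -0.098  0.003]
 [ 0.003 -0.    -1.   ]]
[0.49217399 0.26573755 0.06158112]
```

Emit:
jog_arm:
  moves: [0,0,0.03,0,0,0,1,0,0,0.06,0,0,0,1,0,0,0.08,0,0,0,1,0,0,0.1,0,0,0,1,0,0,0.1,0,0,0,1,0,0,0.1,0,0,0,1,0,0,0.1,0,0,0,1,0,0,0.1,0,0,0,1]

```text
time: 3.2
position: [0.4925, 0.2653, 0.0315]
tool_rot: [-2.328, -2.107, -0.003]
ft_force: [0.3, 1.1, 0.5]
grip_width: 0.997
grip_force: 0.0
```

```bash
python3 - <<'E'
from h import *
units([.4928,.2612,.004],-6.0); print(ctrl.get_state()["position"],ctrl.get_state()["qd"].round(4))
E
```

```text
shift [-0.0139  0.0022  0.0918] turn [ 0.0001 -0.0024  0.0051] deg [ 0.  -0.1  0.3]
axes
 [[ 0.099  0.995  0.   ]
 [ 0.995 -0.099  0.002]
 [ 0.002  0.    -1.   ]]
[0.49254962 0.26533529 0.0315373 ] [ 0.0003  0.0017 -0.0003  0.0009 -0.0007  0.0007 -0.0017]
```

Emit:
jog_arm:
  moves: [-0.007,0.001,0.03,0,0,0,1,-0.014,0.002,0.06,0,0,0.005,1,-0.014,0.002,0.08,0,0,0.005,1,-0.014,0.002,0.091,0,0,0.005,1,-0.014,0.002,0.091,0,0,0.005,1,-0.014,0.002,0.091,0,0,0.005,0.2,-0.014,0.002,0.091,0,0,0.005,-0.4,-0.014,0.002,0.091,0,0,0.005,-1]

```text
time: 4.2
position: [0.4927, 0.2611, 0.0042]
tool_rot: [-2.333, -2.101, -0.003]
ft_force: [0.3, -0.3, 0.2]
grip_width: 0.746
grip_force: 0.0
```

Emit:
jog_arm:
  moves: [0,0,0,0,0,0,-1,0,0,0,0,0,0,-1,0,0,0,0,0,0,-1,0,0,0,0,0,0,-1,0,0,0,0,0,0,-1,0,0,0,0,0,0,-1,0,0,-0.005,0,0,0,-1,0,0,-0.01,0,0,0,-1]

```text
time: 5.2
position: [0.4926, 0.261, 0.0071]
tool_rot: [-2.333, -2.101, -0.002]
ft_force: [0.1, -0.4, 0.4]
grip_width: 0.005
grip_force: 0.0
```

The gripper shut on nothing, so I'll look before trying again.

```bash
python3 - <<'E'
from h import *
S=ctrl.get_image("scene");T=ctrl.get_image("top")
import pickle; pickle.dump((S,T),open("2.pkl","wb"))
f=lambda im,x,y,w,h,k:cv2.resize(im["pixels"][y:y+h,x:x+w,::-1],None,fx=k,fy=k,interpolation=cv2.INTER_CUBIC)
cv2.imwrite("pics/g2.png",np.hstack([f(T,150,150,90,80,4.4),f(S,140,215,90,80,4.4)]))
print(ctrl.get_state()["grip_width"],ctrl.get_state()["position"])
E
```

```text
0.007259806496258376 [0.49276837 0.26113807 0.00723244]
```

View pics/g2.png

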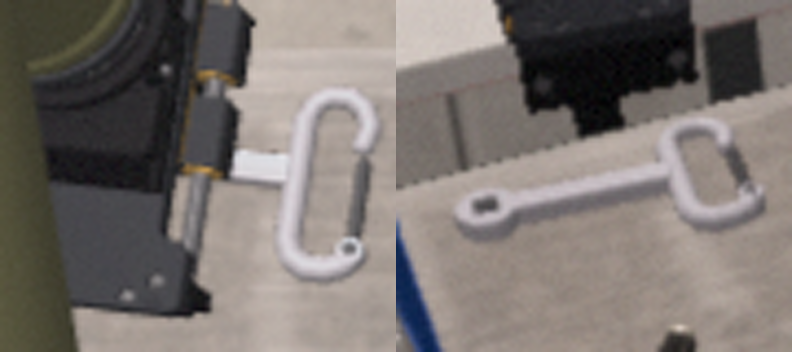

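The key lies unmoved. In the scene view the finger tips end at about pixel (186,244), behind and above the shank at about (186,257). I'll compare that with where the reported TCP should project.

```bash
python3 - <<'E'
from h import *
import pickle
S,T=pickle.load(open("2.pkl","rb")); st=ctrl.get_state()
p=st["position"]; print(p,"scene",proj(S,p),"top",proj(T,p), "key",proj(S,[.4928,.2612,.006]),proj(T,[.4928,.2612,.006]))
for z in (0,.02,.03,.04,.05,.06,.08): print(z,onz(S,186,244.5,z))
S0,T0=pickle.load(open("scene0.pkl","rb")),pickle.load(open("top0.pkl","rb"))
for a in(S0,S,T0,T): print(a["xyz"],a["rotation"])
print(proj(S0,[0,0,0]),proj(T0,[0,0,0]), st["joint_positions"])
S1,T1=pickle.load(open("1.pkl","rb")); print("img1 tcp", proj(S1,[.4922,.266,.0617]))
E
```

```text
[0.49276837 0.26113807 0.00723244] scene [187.85073276 256.67183944] top [199.81571054 187.35178632] key [187.88901144 257.13288045] [199.95038505 187.4958298 ]
0 [0.55008936 0.24933455 0.        ]
0.02 [0.52086403 0.25533837 0.02      ]
0.03 [0.50625137 0.25834028 0.03      ]
0.04 [0.49163871 0.26134219 0.04      ]
0.05 [0.47702605 0.2643441  0.05      ]
0.06 [0.46241338 0.26734601 0.06      ]
0.08 [0.43318806 0.27334983 0.08      ]
[-0.4397009   0.45266921  0.6773511 ] [ 0.58661192 -1.00096053 -1.85967501]
[-0.4397009   0.45266921  0.6773511 ] [ 0.58661192 -1.00096053 -1.85967501]
[0.26397677 0.01845059 0.87129417] [ 0.11137622 -0.11010511 -1.55935302]
[0.26397677 0.01845059 0.87129417] [ 0.11137622 -0.11010511 -1.55935302]
[426.33812994 373.0152562 ] [328.58398491 446.86519979] [-0.84072436  0.29094665  0.35149732  1.890498   -0.12170498  0.97899152
 -0.53967384]
img1 tcp [182.4418864  236.43949969]
```

Emit:
jog_arm:
  moves: [0,0,-0.01,0,0,0,1,0,0,-0.01,0,0,0,1,0,0,-0.01,0,0,0,1,0,0,-0.01,0,0,0,1,0,0,-0.01,0,0,0,1,0,0,0.01,0,0,0,1,0,0,0.03,0,0,0,1,0,0,0.04,0,0,0,1]

```text
time: 6.3
position: [0.4921, 0.2607, -0.0059]
tool_rot: [-2.333, -2.101, -0.0]
ft_force: [-0.7, -0.3, 0.1]
grip_width: 0.837
grip_force: 0.0
```

```bash
python3 - <<'E'
from h import *
st=ctrl.get_state();print(st["position"],st["ft_force"],st["grip_width"])
S=ctrl.get_image("scene");T=ctrl.get_image("top")
f=lambda im,x,y,w,h,k:cv2.resize(im["pixels"][y:y+h,x:x+w,::-1],None,fx=k,fy=k,interpolation=cv2.INTER_CUBIC)
cv2.imwrite("pics/g3.png",np.hstack([f(T,150,150,90,80,4.4),f(S,140,200,90,80,4.4)]))
st=ctrl.get_state();print(st["position"],st["ft_force"],st["grip_width"])
for q in [(-.0435,0),(-.0585,0),(.0435,0)]:
  for z in (.0,.03): print(q,z,(proj(S,[st["position"][0]+q[0],st["position"][1]-q[0]*.1,z])-[140,200])*4.4+[396,0])
E
```

```text
[ 0.492106    0.2607271  -0.00585864] [-0.74038257 -0.26911544  0.05159165] 0.8368559791766933
[ 0.49213384  0.26074943 -0.00570448] [-0.28884703 -0.69859798 -0.20617837] 0.9265289725614623
(-0.0435, 0) 0.0 [627.10097789 312.38424869]
(-0.0435, 0) 0.03 [619.52561494 261.82401716]
(-0.0585, 0) 0.0 [633.41815348 330.58634309]
(-0.0585, 0) 0.03 [625.85959472 279.76492271]
(0.0435, 0) 0.0 [592.92696449 213.91641146]
(0.0435, 0) 0.03 [585.29658645 164.87079204]
```

View pics/g3.png

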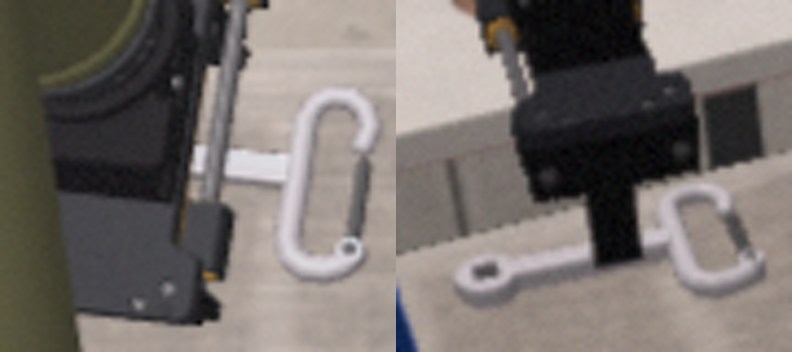

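The open near finger's tip is at about crop (618,265), which puts it roughly 30 mm above the bench. The reported TCP z is therefore about 35 mm too low. I'll go down carefully.

Emit:
jog_arm:
  moves: [0,0,0.01,0,0,0,1,0,0,0.02,0,0,0,1,0,0,0.03,0,0,0,1,0,0,0.04,0,0,0,1,0,0,0.05,0,0,0,1,0,0,0.06,0,0,0,1,0,0,0.06,0,0,0,1,0,0,0.06,0,0,0,1]

```text
time: 7.4
position: [0.4926, 0.2611, -0.023]
tool_rot: [-2.333, -2.101, -0.002]
ft_force: [1.0, 0.4, -0.4]
grip_width: 0.995
grip_force: 0.0
```

Emit:
jog_arm:
  moves: [0,0,0.004,0,0,0,1,0,0,0.008,0,0,0,1,0,0,0.012,0,0,0,1,0,0,0.015,0,0,0,1,0,0,0.015,0,0,0,1,0,0,0.015,0,0,0,1,0,0,0.015,0,0,0,1,0,0,0.015,0,0,0,1]

```text
time: 8.4
position: [0.4926, 0.2611, -0.0275]
tool_rot: [-2.333, -2.101, -0.002]
ft_force: [-0.2, -0.6, -0.7]
grip_width: 0.997
grip_force: 0.0
```

Emit:
jog_arm:
  moves: [0,0,0.003,0,0,0,1,0,0,0.006,0,0,0,1,0,0,0.009,0,0,0,1,0,0,0.01,0,0,0,1,0,0,0.01,0,0,0,1,0,0,0.01,0,0,0,1,0,0,0.01,0,0,0,1,0,0,0.01,0,0,0,1]

```text
time: 9.4
position: [0.4926, 0.2611, -0.0305]
tool_rot: [-2.333, -2.101, -0.002]
ft_force: [0.3, -0.4, 0.1]
grip_width: 1.001
grip_force: 0.0
```

Still no bench contact. I'll close here and see whether it holds the shank.

Emit:
jog_arm:
  moves: [0,0,0,0,0,0,-1,0,0,0,0,0,0,-1,0,0,0,0,0,0,-1,0,0,0,0,0,0,-1,0,0,0,0,0,0,-1,0,0,0,0,0,0,-1,0,0,0,0,0,0,-1,0,0,0,0,0,0,-1]

```text
time: 10.4
position: [0.4925, 0.2611, -0.0306]
tool_rot: [-2.333, -2.101, -0.002]
ft_force: [-2.3, 0.1, 0.0]
grip_width: 0.169
grip_force: 0.4
```

```bash
python3 - <<'E'
from h import *
st=ctrl.get_state();print(st["position"],st["ft_force"],st["torque"],st["grip_width"],st["grip_force"])
E
```

```text
[ 0.49249889  0.26107445 -0.03055497] [-2.27193107  0.05351447  0.0171291 ] [-0.02995352  0.54436056 -0.00580042] 0.16949470293812197 0.4245946370065212
```

Emit:
jog_arm:
  moves: [0,0,0,0,0,0,-1,0,0,0,0,0,0,-1,0,0,0,0,0,0,-1,0,0,-0.005,0,0,0,-1,0,0,-0.015,0,0,0,-1,0,0,-0.025,0,0,0,-1,0,0,-0.03,0,0,0,-1,0,0,-0.03,0,0,0,-1]

```text
time: 11.4
position: [0.4927, 0.2612, -0.0214]
tool_rot: [-2.333, -2.101, -0.003]
ft_force: [0.1, 0.5, -2.8]
grip_width: 0.155
grip_force: 30.0
```

```bash
python3 - <<'E'
from h import *
st=ctrl.get_state();print(st["position"],st["ft_force"],st["torque"],st["grip_width"],st["grip_force"])
S=ctrl.get_image("scene");T=ctrl.get_image("top")
import pickle; pickle.dump((S,T,st),open("4.pkl","wb"))
f=lambda im,x,y,w,h,k:cv2.resize(im["pixels"][y:y+h,x:x+w,::-1],None,fx=k,fy=k,interpolation=cv2.INTER_CUBIC)
cv2.imwrite("pics/g4.png",np.hstack([f(T,190,160,50,60,8),f(S,150,230,80,96,5)]))
E
```

```text
[ 0.49265902  0.26117654 -0.02137735] [ 0.14086141  0.48361074 -2.78758583] [-0.08561071 -0.00425218  0.00581834] 0.1550689231907807 29.99802052974701
```

View pics/g4.png

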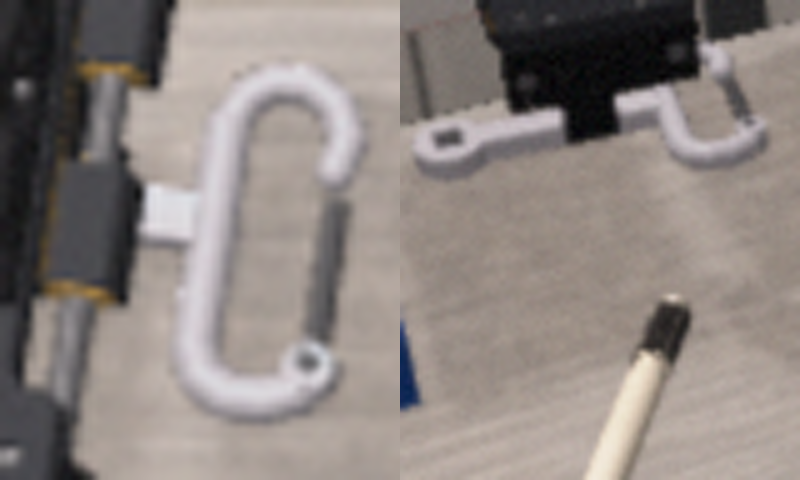

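The key is held level at 30 N, with the hook clear of the bench. In the top view the pivot is at crop (307,361), pixel (228.4,205.1), and the nose tip at (232.8,182.5).

```bash
python3 - <<'E'
from h import *
import pickle
S,T,st=pickle.load(open("4.pkl","rb"))
M=R.from_rotvec(st["tool_rot"]).as_matrix(); ty=M[:,1]; ky=ty if ty[0]>0 else -ty; kx=np.cross(ky,[0,0,1]); print("tool y head",np.degrees(np.arctan2(ky[1],ky[0])))
p=st["position"]
for n,q,obs in [("pivot",(65.5,-33),(228.4,205.1)),("noseTip",(64,11.5),(232.75,183.2)),("nose",(64,16.5),(233,180.5)),("roundtop",(51,37),(225.5,170.5))]:
    w=p+(kx*q[0]+ky*q[1])/1000; w[2]=.021; print(n,"pred",proj(T,w),"obs",obs)
# shelf plane test
o,d1=ray(T,100,118);_,d2=ray(T,300,118); n=np.cross(d1,d2)
for px in [(236,213),(236,207),(120,233)]:
    a,b=ray(S,*px); t=n@(o-a)/(n@b); print("shelf front",a+t*b)
units([.5206,.0607,p[2]],-7.3)
E
```

```text
tool y head -5.997356005521421
pivot pred [228.412399   205.52505792] obs (228.4, 205.1)
noseTip pred [230.8576317 183.5267663] obs (232.75, 183.2)
nose pred [231.21464405 181.08401452] obs (233, 180.5)
roundtop pred [226.18122368 170.39250845] obs (225.5, 170.5)
shelf front [ 0.64959852  0.09315111 -0.01390123]
shelf front [0.63925941 0.09524886 0.00975193]
shelf front [0.63243611 0.37433447 0.01992492]
shift [-0.6543  0.163  -0.0021] turn [-0.0004 -0.002   0.0216] deg [-0.  -0.1  1.3]
axes
 [[ 0.105  0.995 -0.   ]
 [ 0.995 -0.105  0.002]
 [ 0.002 -0.    -1.   ]]
```

Emit:
jog_arm:
  moves: [-0.08,0.02,0,0,0,0.005,-1,-0.2,0.05,0,0,0,0.01,-1,-0.32,0.08,0,0,0,0.015,-1,-0.44,0.11,0,0,0,0.022,-1,-0.54,0.14,0,0,0,0.022,-1,-0.62,0.16,0,0,0.0,0.022,-1,-0.65,0.163,0,0,0,0.022,-1,-0.65,0.163,0,0,0,0.022,-1]

```text
time: 12.5
position: [0.5204, 0.0613, -0.022]
tool_rot: [-2.359, -2.072, -0.002]
ft_force: [-0.8, 1.1, -3.4]
grip_width: 0.151
grip_force: 30.0
```

Emit:
jog_arm:
  moves: [0,0,0,0,0,0,-1,0,0,0,0,0,0,-1,0,0,0.007,0,0,0,-1,0,0,0.014,0,0,0,-1,0,0,0.02,0,0,0,-1,0,0,0.02,0,0,0,-1,0,0,0.02,0,0,0,-1,0,0,0.02,0,0,0,-1]

```text
time: 13.5
position: [0.5209, 0.062, -0.0279]
tool_rot: [-2.358, -2.074, -0.002]
ft_force: [1.0, 0.7, -2.6]
grip_width: 0.154
grip_force: 30.0
```

```bash
python3 - <<'E'
from h import *
st=ctrl.get_state();print(st["position"],st["ft_force"],st["torque"],st["grip_width"],st["grip_force"])
S=ctrl.get_image("scene");T=ctrl.get_image("top")
import pickle; pickle.dump((S,T,st),open("5.pkl","wb"))
f=lambda im,x,y,w,h,k:cv2.resize(im["pixels"][y:y+h,x:x+w,::-1],None,fx=k,fy=k,interpolation=cv2.INTER_CUBIC)
cv2.imwrite("pics/g5.png",np.hstack([f(T,300,150,90,66,4.4),f(S,260,190,90,66,4.4)]))
units([.5206,.0407,st["position"][2]],-7.3)
E
```

```text
[ 0.52090289  0.06196555 -0.02790758] [ 1.04712086  0.7287756  -2.64069724] [-0.04453954  0.04255592 -0.00120638] 0.15401050298373653 29.997902512550354
shift [-0.0707  0.0082 -0.0002] turn [-0.0002 -0.0021 -0.0004] deg [-0.  -0.1 -0. ]
axes
 [[ 0.127  0.992  0.   ]
 [ 0.992 -0.127  0.002]
 [ 0.002 -0.    -1.   ]]
```

View pics/g5.png

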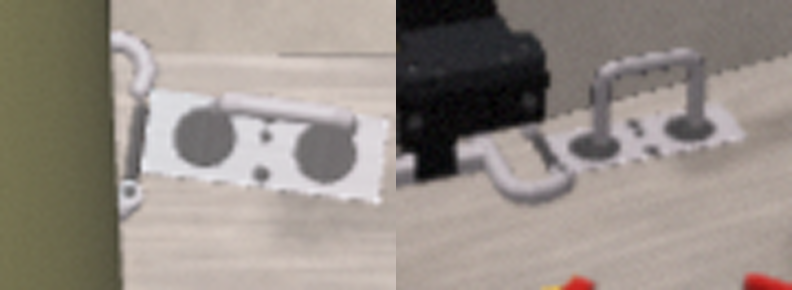

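The nose is at crop (142,85), pixel (332.3,169.3). The pivot is at (329.1,193.2), and the gate faces the left leg.

```bash
python3 - <<'E'
from h import *
import pickle
S,T,st=pickle.load(open("5.pkl","rb"))
M=R.from_rotvec(st["tool_rot"]).as_matrix(); ky=M[:,1]; kx=-M[:,0]; p=st["position"]
for n,q,obs in [("pivot",(65.5,-33),(329.1,193.2)),("nose",(64,16.5),(332.3,169.3))]:
    w=p+(kx*q[0]+ky*q[1])/1000; w[2]=.0146; print(n,"pred",proj(T,w),"obs",obs)
l=np.array([.5134,-.0391,0])-p; print("leg in key mm",l@kx*1000,l@ky*1000)
E
```

```text
pivot pred [329.53170204 193.83298331] obs (329.1, 193.2)
nose pred [332.08179108 169.80743358] obs (332.3, 169.3)
leg in key mm 101.13743857441234 5.439497602078054
```

Emit:
jog_arm:
  moves: [-0.015,0.006,0,0,0,0,-1,-0.03,0.006,0,0,0,0,-1,-0.045,0.006,0,0,0,0,-1,-0.06,0.006,0,0,0,0,-1,-0.07,0.006,0,0,0,0,-1,-0.08,0.006,0,0,0,0,-1,-0.08,0.006,0,0,0,0,-1,-0.08,0.006,0,0,0,0,-1]

```text
time: 14.6
position: [0.5196, 0.0382, -0.028]
tool_rot: [-2.357, -2.074, -0.002]
ft_force: [-0.3, 0.1, -2.8]
grip_width: 0.152
grip_force: 30.0
```

Emit:
jog_arm:
  moves: [-0.003,0,0,0,0,0,-1,-0.006,0,0,0,0,0,-1,-0.01,0,0,0,0,0,-1,-0.014,0,0,0,0,0,-1,-0.018,0,0,0,0,0,-1,-0.02,0,0,0,0,0,-1,-0.02,0,0,0,0,0,-1,-0.02,0,0,0,0,0,-1]

```text
time: 15.6
position: [0.5188, 0.0324, -0.028]
tool_rot: [-2.357, -2.074, -0.002]
ft_force: [0.6, 3.3, -2.6]
grip_width: 0.153
grip_force: 30.0
```

Emit:
jog_arm:
  moves: [-0.003,0,0,0,0,0,-1,-0.006,0,0,0,0,0,-1,-0.01,0,0,0,0,0,-1,-0.014,0,0,0,0,0,-1,-0.018,0,0,0,0,0,-1,-0.02,0,0,0,0,0,-1,-0.02,0,0,0,0,0,-1,-0.02,0,0,0,0,0,-1]

```text
time: 16.6
position: [0.5181, 0.0262, -0.028]
tool_rot: [-2.357, -2.074, -0.002]
ft_force: [0.7, 3.6, -2.7]
grip_width: 0.152
grip_force: 30.0
```

Emit:
jog_arm:
  moves: [-0.003,0,0,0,0,0,-1,-0.006,0,0,0,0,0,-1,-0.009,0,0,0,0,0,-1,-0.012,0,0,0,0,0,-1,-0.015,0,0,0,0,0,-1,-0.016,0,0,0,0,0,-1,-0.016,0,0,0,0,0,-1,-0.016,0,0,0,0,0,-1]

```text
time: 17.6
position: [0.5178, 0.0217, -0.0279]
tool_rot: [-2.357, -2.074, -0.003]
ft_force: [1.0, 5.2, -2.9]
grip_width: 0.151
grip_force: 30.0
```

Emit:
jog_arm:
  moves: [-0.003,0,0,0,0,0,-1,-0.006,0,0,0,0,0,-1,-0.009,0,0,0,0,0,-1,-0.012,0,0,0,0,0,-1,-0.014,0,0,0,0,0,-1,-0.016,0,0,0,0,0,-1,-0.016,0,0,0,0,0,-1,-0.016,0,0,0,0,0,-1]

```text
time: 18.6
position: [0.5168, 0.0171, -0.0281]
tool_rot: [-2.357, -2.074, -0.003]
ft_force: [1.2, 5.9, -3.0]
grip_width: 0.159
grip_force: 30.0
```

Emit:
jog_arm:
  moves: [-0.001,0,0,0,0,0,-1,-0.002,0,0,0,0,0,-1,-0.003,0,0,0,0,0,-1,-0.004,0,0,0,0,0,-1,-0.005,0,0,0,0,0,-1,-0.006,0,0,0,0,0,-1,-0.006,0,0,0,0,0,-1,-0.006,0,0,0,0,0,-1]

```text
time: 19.6
position: [0.5164, 0.0155, -0.0281]
tool_rot: [-2.357, -2.074, -0.003]
ft_force: [1.5, 6.1, -2.5]
grip_width: 0.153
grip_force: 30.0
```

Emit:
jog_arm:
  moves: [-0.001,0,0,0,0,0,-1,-0.002,0,0,0,0,0,-1,-0.003,0,0,0,0,0,-1,-0.004,0,0,0,0,0,-1,-0.004,0,0,0,0,0,-1,-0.004,0,0,0,0,0,-1,-0.004,0,0,0,0,0,-1,-0.004,0,0,0,0,0,-1]

```text
time: 20.6
position: [0.5162, 0.0147, -0.0281]
tool_rot: [-2.356, -2.074, -0.003]
ft_force: [0.3, 6.6, -2.4]
grip_width: 0.153
grip_force: 30.0
```

Emit:
jog_arm:
  moves: [-0.001,0,0,0,0,0,-1,-0.002,0,0,0,0,0,-1,-0.003,0,0,0,0,0,-1,-0.004,0,0,0,0,0,-1,-0.004,0,0,0,0,0,-1,-0.004,0,0,0,0,0,-1,-0.004,0,0,0,0,0,-1,-0.004,0,0,0,0,0,-1]

```text
time: 21.6
position: [0.5162, 0.0146, -0.028]
tool_rot: [-2.355, -2.074, -0.004]
ft_force: [0.9, 9.0, -2.3]
grip_width: 0.15
grip_force: 30.0
```

End stop felt at 9 N. Now I'll draw the key along its −y.

Emit:
jog_arm:
  moves: [0,-0.002,0,0,0,0,-1,0,-0.004,0,0,0,0,-1,0,-0.006,0,0,0,0,-1,0,-0.008,0,0,0,0,-1,0,-0.01,0,0,0,0,-1,0,-0.012,0,0,0,0,-1,0,-0.012,0,0,0,0,-1,0,-0.012,0,0,0,0,-1]

```text
time: 22.6
position: [0.5115, 0.0127, -0.0285]
tool_rot: [-2.357, -2.073, 0.001]
ft_force: [-1.4, 4.8, -2.5]
grip_width: 0.153
grip_force: 30.0
```

Emit:
jog_arm:
  moves: [0,-0.002,0,0,0,0,-1,0,-0.004,0,0,0,0,-1,0,-0.006,0,0,0,0,-1,0,-0.008,0,0,0,0,-1,0,-0.01,0,0,0,0,-1,0,-0.012,0,0,0,0,-1,0,-0.012,0,0,0,0,-1,0,-0.012,0,0,0,0,-1]

```text
time: 23.6
position: [0.5079, 0.0129, -0.0285]
tool_rot: [-2.357, -2.073, 0.001]
ft_force: [-2.9, 3.3, -2.7]
grip_width: 0.151
grip_force: 30.1
```

Emit:
jog_arm:
  moves: [0,-0.002,0,0,0,0,-1,0,-0.004,0,0,0,0,-1,0,-0.006,0,0,0,0,-1,0,-0.008,0,0,0,0,-1,0,-0.01,0,0,0,0,-1,0,-0.012,0,0,0,0,-1,0,-0.012,0,0,0,0,-1,0,-0.012,0,0,0,0,-1]

```text
time: 24.6
position: [0.5055, 0.0138, -0.0281]
tool_rot: [-2.357, -2.074, -0.002]
ft_force: [0.4, 0.5, -2.9]
grip_width: 0.157
grip_force: 30.0
```

Emit:
jog_arm:
  moves: [0,-0.002,0,0,0,0,-1,0,-0.005,0,0,0,0,-1,0,-0.008,0,0,0,0,-1,0,-0.011,0,0,0,0,-1,0,-0.014,0,0,0,0,-1,0,-0.017,0,0,0,0,-1,0,-0.017,0,0,0,0,-1,0,-0.017,0,0,0,0,-1]

```text
time: 25.6
position: [0.5005, 0.0144, -0.028]
tool_rot: [-2.358, -2.074, -0.002]
ft_force: [-0.2, -1.0, -3.5]
grip_width: 0.151
grip_force: 30.0
```

Emit:
jog_arm:
  moves: [0,-0.002,0,0,0,0,-1,0,-0.005,0,0,0,0,-1,0,-0.008,0,0,0,0,-1,0,-0.01,0,0,0,0,-1,0,-0.012,0,0,0,0,-1,0,-0.012,0,0,0,0,-1,0,-0.012,0,0,0,0,-1,0,-0.012,0,0,0,0,-1]

```text
time: 26.6
position: [0.4969, 0.0149, -0.0281]
tool_rot: [-2.357, -2.074, -0.002]
ft_force: [0.3, -0.3, -3.0]
grip_width: 0.155
grip_force: 30.0
```

Emit:
jog_arm:
  moves: [0,-0.002,0,0,0,0,-1,0,-0.004,0,0,0,0,-1,0,-0.006,0,0,0,0,-1,0,-0.008,0,0,0,0,-1,0,-0.01,0,0,0,0,-1,0,-0.01,0,0,0,0,-1,0,-0.01,0,0,0,0,-1,0,-0.01,0,0,0,0,-1]

```text
time: 27.6
position: [0.494, 0.0153, -0.0281]
tool_rot: [-2.358, -2.074, -0.002]
ft_force: [-0.2, 0.4, -2.9]
grip_width: 0.159
grip_force: 30.0
```

```bash
python3 - <<'E'
from h import *
st=ctrl.get_state();print(st["position"],st["ft_force"])
S=ctrl.get_image("scene");T=ctrl.get_image("top")
f=lambda im,x,y,w,h,k:cv2.resize(im["pixels"][y:y+h,x:x+w,::-1],None,fx=k,fy=k,interpolation=cv2.INTER_CUBIC)
cv2.imwrite("pics/g6.png",np.hstack([f(T,320,155,66,70,6),f(S,275,190,66,70,6)]))
E
```

```text
[ 0.49395201  0.01527211 -0.02806402] [-0.15351236  0.37062452 -2.94865842]
```

View pics/g6.png

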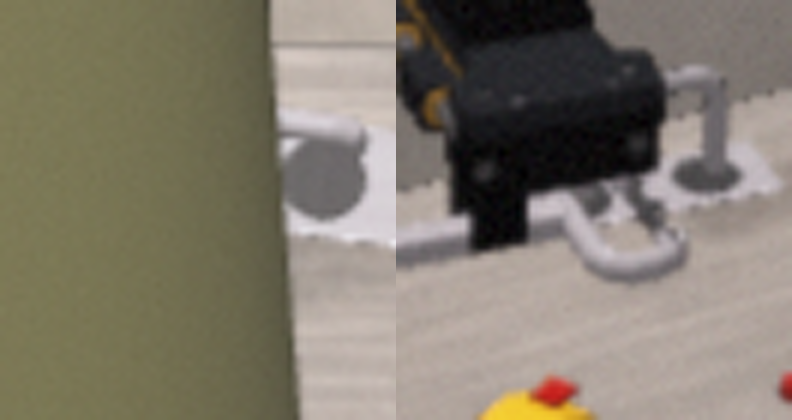

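The hook's outer loop surrounds the left hole, with the gate at crop (645,200) closed in line between pivot and nose. The gripper hides the leg itself, so I'll check for the round end by feel.

Emit:
jog_arm:
  moves: [0,-0.001,0,0,0,0,-1,0,-0.002,0,0,0,0,-1,0,-0.003,0,0,0,0,-1,0,-0.004,0,0,0,0,-1,0,-0.005,0,0,0,0,-1,0,-0.005,0,0,0,0,-1,0,-0.005,0,0,0,0,-1,0,-0.005,0,0,0,0,-1]

```text
time: 28.7
position: [0.4924, 0.0154, -0.0281]
tool_rot: [-2.358, -2.074, -0.002]
ft_force: [-0.8, 0.3, -2.6]
grip_width: 0.155
grip_force: 30.0
```

Emit:
jog_arm:
  moves: [0,-0.001,0,0,0,0,-1,0,-0.002,0,0,0,0,-1,0,-0.003,0,0,0,0,-1,0,-0.004,0,0,0,0,-1,0,-0.004,0,0,0,0,-1,0,-0.004,0,0,0,0,-1,0,-0.004,0,0,0,0,-1,0,-0.004,0,0,0,0,-1]

```text
time: 29.7
position: [0.4914, 0.0155, -0.028]
tool_rot: [-2.358, -2.074, -0.002]
ft_force: [0.7, -0.9, -3.3]
grip_width: 0.155
grip_force: 30.0
```

Emit:
jog_arm:
  moves: [0,-0.001,0,0,0,0,-1,0,-0.002,0,0,0,0,-1,0,-0.003,0,0,0,0,-1,0,-0.004,0,0,0,0,-1,0,-0.004,0,0,0,0,-1,0,-0.004,0,0,0,0,-1,0,-0.004,0,0,0,0,-1,0,-0.004,0,0,0,0,-1]

```text
time: 30.7
position: [0.4906, 0.0155, -0.0279]
tool_rot: [-2.358, -2.074, -0.003]
ft_force: [4.4, -2.5, -3.4]
grip_width: 0.153
grip_force: 30.1
```

The round end is reached at about 5 N. I'll ease off, lower, release and retreat upward.

Emit:
jog_arm:
  moves: [0,0.002,0,0,0,0,-1,0,0.003,0.002,0,0,0,-1,0,0.003,0.004,0,0,0,-1,0,0.003,0.005,0,0,0,-1,0,0.003,0.006,0,0,0,-1,0,0.003,0.006,0,0,0,-1,0,0.003,0.006,0,0,0,-1,0,0.003,0.006,0,0,0,-1]

```text
time: 31.7
position: [0.4909, 0.016, -0.0299]
tool_rot: [-2.357, -2.074, -0.002]
ft_force: [2.7, -0.0, -1.8]
grip_width: 0.153
grip_force: 30.1
```

Emit:
jog_arm:
  moves: [0,0,0,0,0,0,-0.6,0,0,0,0,0,0,-0.5,0,0,0,0,0,0,-0.3,0,0,0,0,0,0,0,0,0,0,0,0,0,0,0,0,0,0,0,0,0,0,0,0,0,0,0,0,0,0,0,0,0,0,0]

```text
time: 32.7
position: [0.4909, 0.0157, -0.0299]
tool_rot: [-2.357, -2.074, -0.002]
ft_force: [-0.0, 0.1, -0.6]
grip_width: 0.5
grip_force: 0.0
```

Emit:
jog_arm:
  moves: [0,0,-0.01,0,0,0,0,0,0,-0.03,0,0,0,0,0,0,-0.06,0,0,0,0,0,0,-0.12,0,0,0,0,0,0,-0.2,0,0,0,0,0,0,-0.3,0,0,0,0,0,0,-0.4,0,0,0,0,0,0,-0.5,0,0,0,0]

```text
time: 33.7
position: [0.491, 0.0152, 0.1218]
tool_rot: [-2.358, -2.074, -0.003]
ft_force: [-0.1, 0.2, -0.2]
grip_width: 0.498
grip_force: 0.0
```

Emit:
jog_arm:
  moves: [0.1,-0.02,0,0,0,0,0,0.2,-0.05,0,0,0,0,0,0.35,-0.1,0,0,0,0,0,0.5,-0.15,0,0,0,0,0,0.65,-0.2,0,0,0,0,0,0.8,-0.2,0,0,0,0,0,0.8,-0.2,0,0,0,0,0,0.8,-0.2,0,0,0,0,0]

```text
time: 34.7
position: [0.4622, 0.2602, 0.1209]
tool_rot: [-2.358, -2.074, -0.002]
ft_force: [0.0, -0.2, 0.3]
grip_width: 0.499
grip_force: 0.0
```

```bash
python3 - <<'E'
from h import *
import pickle
st=ctrl.get_state();print(st["position"],st["ft_force"],st["grip_width"])
S=ctrl.get_image("scene");T=ctrl.get_image("top");pickle.dump((S,T),open("9.pkl","wb"))
T0=pickle.load(open("top0.pkl","rb"))
g=cv2.cvtColor(T["pixels"],cv2.COLOR_RGB2GRAY)[155:212,295:395]
# coarse character rendering of the hook region
for r in range(0,57): print(f"{155+r}"," ".join(f"{int(v)//10:2d}" for v in g[r,10:75]))
E
```

```text
[0.46217102 0.26024762 0.12090821] [ 0.03087647 -0.22207736  0.25852272] 0.4987869182464645
155 17 16 17 17 16 17 16 17 17 17 17 17 16 16 17 17 16 16 16 16 16 16 16 16 17 16 17 17 17 17 17 17 17 17 17 17 17 17 17 17 17 17 17 17 17 17 17 17 17 17 17 17 17 17 17 17 17 17 17 17 17 17 17 17 17
156 17 17 17 17 17 17 17 17 17 17 16 17 17 17 17 16 16 16 16 16 16 16 17 17 17 17 17 17 17 17 17 17 17 17 17 17 17 17 17 17 17 17 17 17 17 17 17 17 17 17 17 17 17 17 17 17 17 17 17 17 17 17 17 17 17
157 17 17 17 17 17 17 17 17 17 17 17 17 17 17 17 17 17 16 16 16 16 16 16 17 17 17 17 17 17 17 17 17 17 17 17 17 17 17 16 17 17 17 17 17 17 17 17 17 17 17 17 17 17 17 17 17 17 17 17 17 17 17 17 17 17
158 17 17 17 17 17 17 17 17 17 17 16 17 17 17 17 16 16 16 16 16 16 17 17 17 17 17 17 17 17 17 17 17 17 17 17 17 17 17 16 16 17 17 17 17 17 17 17 17 17 17 17 17 17 17 17 17 17 17 17 17 17 17 17 17 17
159 17 17 17 17 17 17 17 17 17 17 17 17 17 16 17 17 17 16 16 16 16 17 17 17 17 17 17 17 17 17 17 17 17 17 17 17 17 17 17 17 17 17 17 17 17 17 17 17 17 17 17 17 17 17 17 17 17 17 17 17 17 17 17 17 17
160 17 17 17 
[... 9634 characters left out ...]
6 16 18 20 20 18 17 17 17 17 17 17 17 17 17 20 16 11 10 16 19 19 18 18 18 18 18 18 18 18 18 18 18 18 17
209 19 19 19 19 18 18 18 18 18 18 18 18 18 18 18 18 18 18 18 18 18 18 18 18 18 18 17 17 17 17 15 16 18 20 20 20 19 18 18 17 18 18 16 17 18 20 18 14 14 18 19 19 18 18 18 18 19 18 18 18 18 18 19 18 18
210 19 19 19 19 19 18 18 18 18 18 18 18 18 18 18 18 18 18 18 18 18 18 18 18 18 18 18 18 18 18 17 16 17 18 20 21 20 19 19 19 19 19 19 19 20 20 20 20 19 20 19 18 18 18 18 18 18 18 18 18 18 18 18 18 19
211 19 19 19 19 19 19 19 19 19 19 19 18 18 19 18 18 18 18 18 18 18 18 18 18 18 18 18 18 18 18 18 16 15 16 18 20 20 21 20 20 20 20 21 21 21 21 19 19 17 15 17 17 17 17 17 18 17 18 18 18 18 17 18 17 17
```

```bash
python3 -c "
from bench import ctrl
print(ctrl.close_job())"
```

```text
the job is handed in; nothing more can be done
None
```

The key is clipped to the staple's left leg and let go, with the gate shut and the leg in the round end; wrist-force readings while it was against the staple peaked at about 9 N, and the job was handed in about 35 s in, with no verdict reported back.

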